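Point the jewellery carousel at the mirror

ROBOT

A 6-joint arm with a two-finger parallel gripper is mounted at the origin on the work surface. World frame = base frame: x ahead of the robot, y to its left, z up, the work surface at z = 0. Lengths are in m, angles in degrees, forces in N, time in s.
With the tool pointing down it reaches from about 0.3 to 0.75 m from the base axis. Payload 8.5 kg.
Tool frame: the origin (TCP) lies on the centre line of the jaws, within the pads' length; the fingertips stand 17 mm ahead of it and the grasp point (between the pads) lies 2 mm behind it (env.tcp_to_tips is the distance from the TCP to the fingertips, in m); z points along the fingers, y is the line along which they close (so a half turn about z gives the same grasp; the last joint's range is limited). The gripper opens to 85 mm and grips with 20 to 120 N. Pads are 22 mm wide; open, the fingers measure 114 mm over their backs; the gripper's body (76 mm by 85 mm) begins 54 mm behind the grasp point. The pads swing forward as they close: fully open they stand 13 mm farther back than shut.
Start: joints at [64.67, 21.807, 74.336, -0, 83.858, -12.336], TCP at [0.124, 0.536, 0.248] pointing down, gripper open.
Joint ranges: [-178.18, 178.18], [-50.72, 133.34], [12.68, 142.11], [-81.47, 261.47], [9.98, 163.14], [-165.26, 165.26]. Speed limits (degrees/s): [136.94, 136.94, 180, 180, 180, 180].

INTERFACE

Orientations are given as a 3x3 rotation matrix whose columns are the frame's x, y, z axes.
In Python, from rig import env gives the robot as it stands. The module is installed in compiled form; this text tells all that it offers.
- The arm moves only by the shell command python3 -m pendant 'ROWS' [FORCE]. ROWS is JSON, a list of rows, each a list of 7 numbers: the opening, from 0 (shut) to 1 (fully open), then the shift along the tool's x, y, z in m, then the turn, a rotation vector about the tool's x, y, z in rad. A call has 1 to 5 rows; each row is the pose to reach, as a shift and turn from the pose commanded when the call began, along the tool's axes at that moment; what a row does not reach only later rows make up. A row lasts 1/8 s, in which the tool goes at most 62.5 mm and 10.7 degrees, less where a joint would pass 70% of its speed; a pose out of reach is approached as far as the arm can. A call with a gripper value outside its range is refused whole. The fingers move at their own pace and stop on an object; FORCE is the grip in N (left out, the last holds). Time passes only in rows, so rows that repeat a pose let the fingers close. It gives the time, the measured TCP pose, the force, the opening and the grip force at its end, in the units of the state.
- env.observe(): the state, without advancing time (a new reading comes with each control period).
- env.get_image(name): name is "scene" or "top" or "wrist"; returns a dict with "image" (420x560x3 uint8, blue, green, red), "fx", "fy", "cx", "cy" (pixels), "pose" (4x4, takes a point from camera to world coordinates). Camera axes: x right, y up, looking along -z (the intrinsics and any distortion apply to the point x, -y, -z); pixel columns grow to the right and rows downward; lengths in m; the calibration is good to about 2 mm. The wrist camera is an equidistant fisheye: a pixel r from the principal point sees the ray r / f radians off the axis. A picture is of the moment at which its call begins. There is no depth.
- env.close_job(): hands the job in; it is judged then, once.
Trained networks look in the newest picture that a camera, given by its name, has taken for a name from the list of things; names that differ only in an ending like _2 or _b are one class to them, and where a whole thing is asked for, a point or a joint stands for the part that bears it (a point fixed in the world has none). Each returns a list of dicts, best first, with "conf" (0 to 1); they miss things now and then, are a little off and sometimes report something else, mostly with a low value. They report only what shows in the picture. A call takes as long as a camera call. They do not tell look-alikes from the thing itself.
- env.find_in(camera, thing): "bbox" ([centre column, centre row, width, height] in pixels, round what is visible of it).
- env.trace(camera, thing): "mask" (420x560 bool, what is visible of it) and "bbox" ([centre column, centre row, width, height] in pixels, round what is visible of it).
- env.tip_of(camera, thing): "centre" ([column, row] in pixels: a listed point, or the origin of a listed thing).
The state is a dict: "time_s": time; "q": joint angles; "qvel": joint speeds; "joint_efforts": joint torques, N m; "position": TCP position; "tool_rot": TCP orientation; "ft_force": force on the tool from outside, world axes, zero at the start; "wrist_torque": the same for the moment, N m; "grip_width": finger opening in m; "gripper_force": force on a finger pad.
Only numpy, scipy, OpenCV 4.12 (cv2) and the standard library are available. Lean on these libraries where they do the work, as an engineer would, in place of code of your own. Each camera call takes 0.05 s, during which the arm holds its last target. There are 200 camera calls.

TASK

With a fingertip against its arms, gently push the jewellery carousel round until the arm that ends in the round dish points straight at the middle of the table mirror, and leave it standing still there. Only push: do not squeeze, spin fast, lift, tip or shift the carousel's stand, and leave the mirror, jar, bowl and ring box where they are.

Things in the scene. Friction and masses are not known exactly. Their poses are not given: they have to be found in the camera images.
- stand: The carousel's stand: round marble foot, 160 mm diameter, 30 mm high, with a brass post 18 mm thick; loose on the table, about 1.8 kg plus 0.35 kg of rotor. Origin: centre of the foot's underside, on the turning axis; z up.
- rotor (a joint): Rotor angle (rad) about the vertical, counter-clockwise from above: the world heading of the dish arm (0 = along world +x, away from the robot). Starts at about 2 to 4.3, dish arm roughly towards the robot; no stop within a full turn either way. Dry friction (0.08 N m: about 1.3 N at 60 mm out) keeps it where it is left; no detents, no spring.
- hub (a point): Centre of the rotor on its axis, 130 mm above the table, mid-height of the arms; x along the dish arm. Brass hub 40 mm wide, top 16 mm above here. Four level bars 10 mm thick, 90 degrees apart, bare from 20 to 88 mm out: the dish arm, and three alike, reaching 140 mm out with a ball end and a fixed 64 mm bangle across the arm 106 mm out, reaching 10 mm above and 59 mm below here.
- dish (a point): Centre of the upper face of the wooden dish, a flat disc 84 mm in diameter and 10 mm thick at the end of the dish arm, 130 mm from the axis (it spans 88 to 172 mm out). A white ring cone 30 mm tall is fixed on it.
- mirror: Table mirror, loose, 0.6 kg: round wooden foot (90 mm diameter, 14 mm high) and an upright round mirror, 124 mm diameter, 12 mm thick, top edge 166 mm above the table. It stands beyond the carousel as seen from the robot. Origin: centre of the foot's underside; both faces are mirror glass, square to its x axis; z up.
- mirror_mid (a point): Middle of the round mirror, 104 mm above the table, straight above the foot's centre.
- jar: Amber glass jar with a brass cap, 60 mm diameter, 85 mm tall, loose. Origin: centre of its underside. Not to be moved.
- bowl: White ceramic bowl, 100 mm across the rim, 40 mm tall, loose. Origin: centre of its underside. Not to be moved.
- ringbox: Small wooden ring box, 89 x 89 mm, 51 mm tall, loose. Origin: centre of its underside. Not to be moved.
There are look-alikes about, which are no part of the job. What is meant by the mirror is not black, turquoise or yellow, and is the smaller of those in its own colour.

How it is judged:
By the outcome, as a careful person would: the job done as asked, in the order asked, and still so for the second after the job is handed in, with the robot touching nothing.
It also fails if it takes over 51 s, if anything falls off the work surface, if the arm or the gripper's body presses on something with over 40 N, if the wrist force passes 120 N, or if a joint passes its speed limit or range.

## Working session

There is one attempt and no reset: what is moved stays moved. The work goes in short steps, Python scripts to look and compute and a shell command to move; the robot and the scene stay as the last step left them, time stands still between calls to the robot, and variables do not carry over. Pictures are saved under pics/ and viewed, at most 10 in all, crops included, and the job is handed in when it is done.

```bash
mkdir -p pics
cat > h.py <<'E'
import numpy as np, cv2
from rig import env
def ray(im,px):
    P=np.array(im["pose"]);x=(px[0]-im["cx"])/im["fx"];y=(px[1]-im["cy"])/im["fy"]
    d=P[:3,:3]@np.array([x,-y,-1.]);return P[:3,3],d
def atz(im,px,z):
    o,d=ray(im,px);return o+d*(z-o[2])/d[2]
E
python3 - <<'E'
from h import *
np.set_printoptions(precision=3,suppress=True)
for c in ["scene","top"]:
    im=env.get_image(c);cv2.imwrite(f"pics/{c}0.png",im["image"])
    print(c,im["fx"],im["fy"],[k for k in im],np.array(im["pose"])[:3,3])
    for t,z in [("hub",.13),("dish",.135),("mirror_mid",.104),("stand",0),("mirror",0),("jar",0),("bowl",0),("ringbox",0)]:
        for r in env.tip_of(c,t)[:3]: print(t,np.round(r["centre"],1),round(r["conf"],2),atz(im,r["centre"],z))
s=env.observe();print(s["position"],s["tool_rot"],s["time_s"],env.tcp_to_tips)
E
```

```text
scene 413.472356859223 413.472356859223 ['image', 'fx', 'fy', 'cx', 'cy', 'pose'] [1.025 0.555 0.992]
hub [265.3 167.1] 0.85 [ 0.534 -0.098  0.13 ]
dish [265.7 133. ] 0.94 [ 0.45  -0.206  0.135]
mirror_mid [222.2 234.6] 0.82 [0.753 0.005 0.104]
mirror_mid [365.  300.7] 0.82 [0.592 0.363 0.104]
mirror_mid [272.6 294.4] 0.81 [0.753 0.218 0.104]
stand [224.2 256.6] 0.62 [0.757 0.006 0.   ]
stand [268.  197.9] 0.61 [ 0.532 -0.087  0.   ]
mirror [227.6 256.5] 0.8 [0.75  0.011 0.   ]
mirror [274.  321.3] 0.77 [0.764 0.239 0.   ]
mirror [159.  184.7] 0.72 [ 0.773 -0.339  0.   ]
jar [314.6 273.8] 0.79 [0.594 0.2   0.   ]
ringbox [232.7 133.5] 0.66 [ 0.453 -0.394  0.   ]
top 481.15987134832244 481.15987134832244 ['image', 'fx', 'fy', 'cx', 'cy', 'pose'] [0.357 0.056 1.395]
hub [338.5 238.4] 0.73 [ 0.519 -0.093  0.13 ]
dish [386.  260.3] 0.71 [ 0.46  -0.215  0.135]
mirror_mid [298.7 156.8] 0.96 [0.751 0.008 0.104]
mirror_mid [215.2 148.5] 0.91 [0.777 0.242 0.104]
mirror_mid [426.9 143.6] 0.89 [ 0.788 -0.351  0.104]
stand [334.2 244.2] 0.92 [ 0.518 -0.096  0.   ]
stand [298.9 157.2] 0.34 [0.782 0.004 0.   ]
mirror [218.8 165.7] 0.98 [0.757 0.245 0.   ]
mirror [295.3 168.1] 0.97 [0.748 0.015 0.   ]
mirror [174.1 224.8] 0.9 [0.578 0.373 0.   ]
jar [237.  223.6] 0.75 [0.58  0.188 0.   ]
bowl [222.5 284.6] 0.62 [0.404 0.228 0.   ]
ringbox [440.1 269.8] 0.89 [ 0.443 -0.398  0.   ]
[0.124 0.536 0.248] [[-0.974  0.225  0.   ]
 [ 0.225  0.974  0.   ]
 [-0.     0.    -1.   ]] 0.9 0.017
```

View pics/scene0.png

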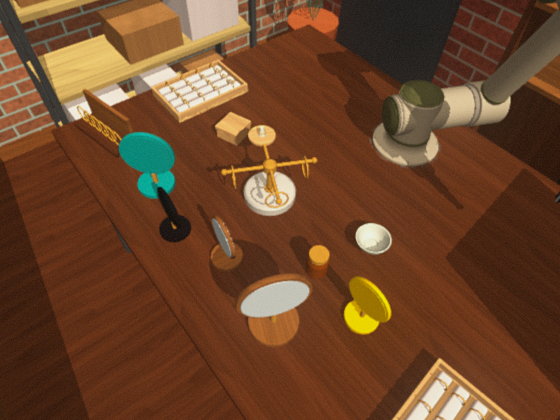

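View pics/top0.png

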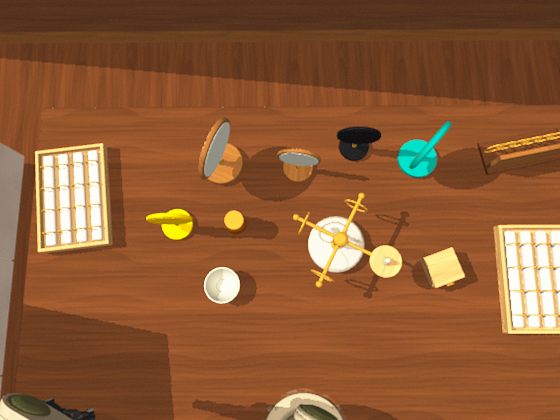

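The scene picture shows two wooden mirrors, a small one at about (225,240) and a bigger one at (273,300). The target is therefore the small one, which is at (298,160) in the top picture, about (0.75, 0.01). In the top picture the hub is at (341,240) and the dish at (386,261), so the rotor heads about 238° and needs roughly +146° counter-clockwise. I'll push the bar at about 148° from its clockwise side.

```bash
cat >> h.py <<'E'
def go(p,yh):
    "tool-frame shift and z turn to TCP p with tool y heading yh (deg)"
    s=env.observe();R=np.array(s["tool_rot"]);d=R.T@(np.array(p)-s["position"])
    h=np.degrees(np.arctan2(R[1,1],R[0,1]));t=-(yh-h);t=(t+180)%360-180
    print("t",s["time_s"],"pos",np.round(s["position"],4),"yh",round(h,1),"shift",np.round(d,4),"turn",round(np.radians(t),4),"F",np.round(s["ft_force"],1),"q",np.round(s["q"],0))
E
python3 -m pendant '[[0,-0.034,-0.031,-0.006,0,0,0.178],[0,-0.068,-0.062,-0.012,0,0,0.356],[0,-0.102,-0.093,-0.018,0,0,0.534],[0,-0.136,-0.124,-0.024,0,0,0.712],[0,-0.17,-0.155,-0.03,0,0,0.89]]' 20
python3 -c "
from h import *
go([.511,-.038,.28],-76.5)"
```

```text
time_s: 1.52
position: [0.2551, 0.3454, 0.2787]
tool_rot: [[-0.433, 0.901, 0.0], [0.901, 0.433, 0.0], [0.0, 0.0, -1.0]]
ft_force: [0.2, 0.6, -0.1]
grip_width: 0.0002
gripper_force: 0.0
t 1.525 pos [0.2551 0.3454 0.2787] yh 25.7 shift [-0.4564  0.0644 -0.0013] turn 1.7835 F [ 0.2  0.6 -0.1] q [38.  8. 88. -0. 83. 12.]
```

```bash
python3 -m pendant '[[0,-0.046,0.0065,0,0,0,0.178],[0,-0.092,0.013,0,0,0,0.356],[0,-0.138,0.0195,0,0,0,0.534],[0,-0.184,0.026,0,0,0,0.712],[0,-0.23,0.032,0,0,0,0.89]]' >/dev/null
python3 -c "
from h import *
go([.511,-.038,.28],-76.5)"
```

```text
t 2.15 pos [0.3848 0.1526 0.2785] yh -25.3 shift [-0.1182  0.1956 -0.0014] turn 0.8932 F [ 0.6  0.3 -0.5] q [ 5.  7. 90.  0. 83. 30.]
```

```bash
python3 -m pendant '[[0,-0.024,0.039,0,0,0,0.178],[0,-0.047,0.078,0,0,0,0.356],[0,-0.071,0.117,0,0,0,0.534],[0,-0.095,0.156,0,0,0,0.712],[0,-0.118,0.195,0,0,0,0.893]]' >/dev/null
python3 - <<'E'
from h import *
np.set_printoptions(precision=3,suppress=True)
def fray(im,px):
    P=np.array(im["pose"]);u=np.array([px[0]-im["cx"],px[1]-im["cy"]]);r=np.hypot(*u);th=r/im["fx"]
    d=np.array([u[0]/r*np.sin(th),-u[1]/r*np.sin(th),-np.cos(th)]);return P[:3,3],P[:3,:3]@d
im=env.get_image("wrist");cv2.imwrite("pics/w0.png",im["image"]);print(np.array(im["pose"]),im["fx"])
for t,z in [("hub",.13),("dish",.135),("mirror_mid",.104),("stand",0),("mirror",0)]:
    for r in env.tip_of("wrist",t)[:3]:
        o,d=fray(im,r["centre"]);print(t,np.round(r["centre"],1),round(r["conf"],2),o+d*(z-o[2])/d[2])
go([.511,-.038,.28],-76.5)
E
```

```text
[[ 0.232  0.937  0.262  0.578]
 [-0.973  0.224  0.063 -0.021]
 [ 0.    -0.269  0.963  0.404]
 [ 0.     0.     0.     1.   ]] 325.19226210127806
hub [343.6 204.1] 0.9 [ 0.522 -0.097  0.13 ]
dish [477.4 266.3] 0.7 [ 0.493 -0.263  0.135]
dish [431.6 287.5] 0.56 [ 0.46  -0.215  0.135]
stand [323.8 173.3] 0.88 [ 0.528 -0.097  0.   ]
mirror [515.6  60.6] 0.97 [ 0.775 -0.345  0.   ]
mirror [29.2 81.8] 0.68 [0.575 0.358 0.   ]
t 3.075 pos [ 0.51  -0.035  0.278] yh -76.0 shift [-0.     0.003 -0.002] turn 0.0079 F [0.6 0.8 0.3] q [-17.  17.  77.   0.  86.  59.]
```

View pics/w0.png

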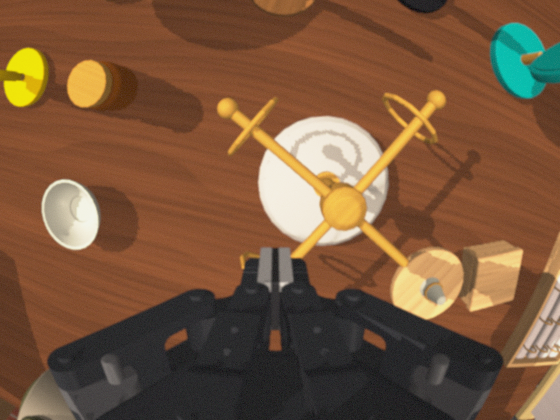

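The wrist picture shows the hub at (343,206), the two far ball ends at (228,107) and (437,99), the dish at (427,284), and the fingertips at (275,265), in the gap between two bars.

```bash
cat >> h.py <<'E'
def fray(im,px):
    P=np.array(im["pose"]);u=np.array([px[0]-im["cx"],px[1]-im["cy"]]);r=np.hypot(*u);th=r/im["fx"]
    d=np.array([u[0]/r*np.sin(th),-u[1]/r*np.sin(th),-np.cos(th)]);return P[:3,3],P[:3,:3]@d
def fz(im,px,z):
    o,d=fray(im,px);return o+d*(z-o[2])/d[2]
E
python3 - <<'E'
from h import *
im=env.get_image("wrist")
H=fz(im,(343,206),.146)
print("hub",H)
for px,z in [((228,107),.13),((437,99),.13),((427,284),.135)]:
    p=fz(im,px,z);d=p-H;print(p,np.degrees(np.arctan2(d[1],d[0])),np.hypot(d[0],d[1]))
# mirror foot and stand foot: circle centres from masks
for c in ["top","scene"]:
    im=env.get_image(c)
    for t in ["mirror","stand"]:
        for r in env.trace(c,t)[:4]: print(c,t,round(r["conf"],2),np.round(r["bbox"],1),atz(im,r["bbox"][:2],0))
m=[r for r in env.trace("top","mirror") if abs(r["bbox"][0]-298)<12]
im=env.get_image("top");v=im["image"].copy()
x0,y0=270,130
cv2.imwrite("pics/topm.png",cv2.resize(v[120:280,250:450],None,fx=4,fy=4,interpolation=cv2.INTER_CUBIC)[:600])
E
```

```text
hub [ 0.52257669 -0.09042187  0.146     ]
[0.57849667 0.02219849 0.13      ] 63.59398267246204 0.12573936785602502
[ 0.63695577 -0.15406762  0.13      ] -29.09356572873628 0.13089444546519766
[ 0.46344493 -0.20625542  0.135     ] -117.04381635724319 0.13005375029657656
top mirror 0.97 [169.8 225.6  47.   29.5] [0.5754472  0.38552561 0.        ]
top mirror 0.91 [422.7 148.2  51.   56.3] [ 0.80790068 -0.37023313  0.        ]
top mirror 0.86 [359.4 143.6  46.3  37.4] [ 0.82362343 -0.17970232  0.        ]
top mirror 0.71 [221.2 149.9  44.   65.7] [0.80631951 0.23880621 0.        ]
top stand 0.85 [353.6 235.2  94.7  85.9] [ 0.54424883 -0.15279271  0.        ]
scene mirror 0.72 [227.2 240.8  34.6  55.1] [ 0.72120061 -0.03269439  0.        ]
scene mirror 0.68 [367.4 304.1  49.2  59.7] [0.54371028 0.35088658 0.        ]
scene mirror 0.67 [147.8 165.3  56.2  66.4] [ 7.61036933e-01 -4.35482732e-01 -1.11022302e-16]
scene mirror 0.65 [173.2 216.3  35.5  53.7] [ 0.79947862 -0.20272937  0.        ]
scene stand 0.81 [270.6 170.6  96.2  88.9] [ 4.55755396e-01 -1.73235227e-01 -1.11022302e-16]
scene stand 0.7 [373.5 240.2  38.8  32.2] [ 3.86569835e-01  2.21940306e-01 -1.11022302e-16]
```

View pics/topm.png

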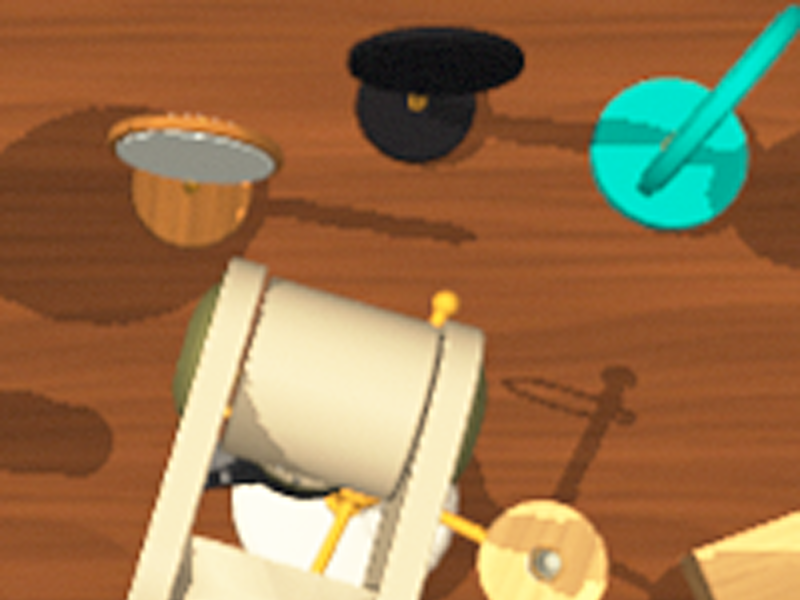

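```bash
python3 -m pendant '[[0,0,0.002,0.035,0,0,0],[0,0,0.002,0.07,0,0,0],[0,0,0.002,0.105,0,0,0],[0,0,0.002,0.135,0,0,0],[0,0,0.002,0.146,0,0,0]]'
python3 -m pendant '[[0,-0.0052,0.0002,0,0,0,-0.087],[0,-0.0104,0.0009,0,0,0,-0.175],[0,-0.0155,0.002,0,0,0,-0.262],[0,-0.0205,0.0036,0,0,0,-0.349],[0,-0.0254,0.0056,0,0,0,-0.436]]'
python3 -c "
from h import *
for b in (128.5,279):
  t=np.radians(b);go([.522+.06*np.cos(t),-.094+.06*np.sin(t),.133],b+180)"
```

```text
time_s: 4.15
position: [0.511, -0.0371, 0.131]
tool_rot: [[0.971, 0.24, -0.002], [0.24, -0.971, 0.001], [-0.002, -0.001, -1.0]]
ft_force: [0.5, -0.3, 0.5]
grip_width: -0.0002
gripper_force: 0.0
time_s: 4.78
position: [0.4885, -0.049, 0.1332]
tool_rot: [[0.777, 0.629, 0.002], [0.629, -0.777, -0.001], [0.001, 0.002, -1.0]]
ft_force: [-0.4, -1.6, 0.1]
grip_width: 0.0002
gripper_force: 0.0
t 4.775 pos [ 0.4885 -0.049   0.1332] yh -51.0 shift [-0.0018 -0.004   0.0002] turn 0.0088 F [-0.4 -1.6  0.1] q [-20.  23.  94.  -0.  63.  31.]
t 4.775 pos [ 0.4885 -0.049   0.1332] yh -51.0 shift [-0.0323  0.108   0.0004] turn -2.6179 F [-0.4 -1.6  0.1] q [-20.  23.  94.  -0.  63.  31.]
```

```bash
for i in 1; do python3 -m pendant '[[0,-0.0052,0.0002,0,0,0,-0.087],[0,-0.0104,0.0009,0,0,0,-0.175],[0,-0.0155,0.002,0,0,0,-0.262],[0,-0.0205,0.0036,0,0,0,-0.349],[0,-0.0254,0.0056,0,0,0,-0.436]]' | grep -E "pos|ft"; done
python3 -m pendant '[[0,-0.0052,0.0002,0,0,0,-0.087],[0,-0.0104,0.0009,0,0,0,-0.175],[0,-0.0155,0.002,0,0,0,-0.262],[0,-0.0205,0.0036,0,0,0,-0.349],[0,-0.0254,0.0056,0,0,0,-0.436]]' | grep -E "pos|ft"
python3 - <<'E'
from h import *
im=env.get_image("wrist");cv2.imwrite("pics/w1.png",im["image"])
b=178.5;t=np.radians(b);go([.522+.06*np.cos(t),-.094+.06*np.sin(t),.133],b+180)
print([ (r["centre"],r["conf"],fz(im,r["centre"],.13)) for r in env.tip_of("wrist","hub")+env.tip_of("wrist","dish")])
E
```

```text
position: [0.4719, -0.0689, 0.1331]
ft_force: [-1.6, 2.4, 0.5]
position: [0.4655, -0.0943, 0.133]
ft_force: [-1.6, 0.8, -0.1]
t 6.075 pos [ 0.4658 -0.0949  0.133 ] yh -0.9 shift [ 0.0024 -0.0038  0.    ] turn 0.0112 F [-0.  -1.1 -0.1] q [-26.  22.  96.  -0.  62. -25.]
[([392.1, 275.8], 0.61, array([ 0.52000561, -0.09568573,  0.13      ]))]
```

View pics/w1.png

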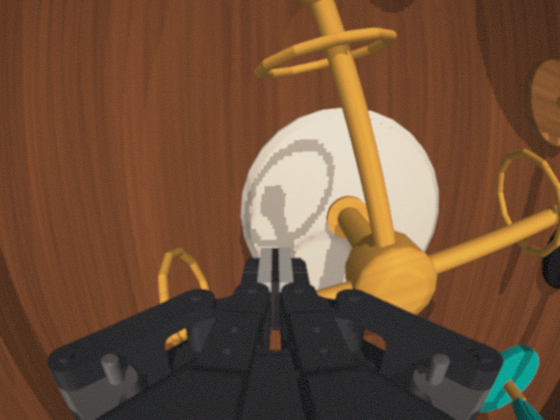

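The wrist picture shows the pushed bar at (340,290), just beside the closed fingertips at (275,265). The hub is at (392,275), and the white foot hasn't moved. I'll carry on.

```bash
python3 -m pendant '[[0,-0.0052,0.0002,0,0,0,-0.087],[0,-0.0104,0.0009,0,0,0,-0.175],[0,-0.0155,0.002,0,0,0,-0.262],[0,-0.0205,0.0036,0,0,0,-0.349],[0,-0.0254,0.0056,0,0,0,-0.436]]' | grep -E "pos|ft"
python3 -m pendant '[[0,-0.0052,0.0002,0,0,0,-0.087],[0,-0.0104,0.0009,0,0,0,-0.175],[0,-0.0155,0.002,0,0,0,-0.262],[0,-0.0205,0.0036,0,0,0,-0.349],[0,-0.0254,0.0056,0,0,0,-0.436]]' | grep -E "pos|ft"
python3 -m pendant '[[0,-0.0052,0.0002,0,0,0,-0.087],[0,-0.0104,0.0009,0,0,0,-0.175],[0,-0.0155,0.002,0,0,0,-0.262],[0,-0.0205,0.0036,0,0,0,-0.349],[0,-0.0254,0.0056,0,0,0,-0.436]]' | grep -E "pos|ft"
python3 - <<'E'
from h import *
im=env.get_image("top");cv2.imwrite("pics/top1.png",cv2.resize(im["image"][130:280,240:440],None,fx=4,fy=4,interpolation=cv2.INTER_CUBIC))
b=254;t=np.radians(b);go([.522+.06*np.cos(t),-.094+.06*np.sin(t),.133],b+180)
print([ (r["centre"],r["conf"],atz(im,r["centre"],.135)) for r in env.tip_of("top","dish")])
E
```

```text
position: [0.4711, -0.1196, 0.1328]
ft_force: [0.6, 2.9, 0.2]
position: [0.4863, -0.1405, 0.1327]
ft_force: [-1.4, 2.1, 0.3]
position: [0.509, -0.1531, 0.1326]
ft_force: [-1.5, 2.3, 0.3]
t 8.1 pos [ 0.5097 -0.1534  0.1327] yh 74.0 shift [ 0.0045  0.0005 -0.0003] turn -0.0 F [-0.5 -1.1 -0.4] q [ -30.   27.   87.    0.   66. -104.]
[([332.2, 190.5], 0.77, array([ 0.64734516, -0.07924135,  0.135     ]))]
```

View pics/top1.png

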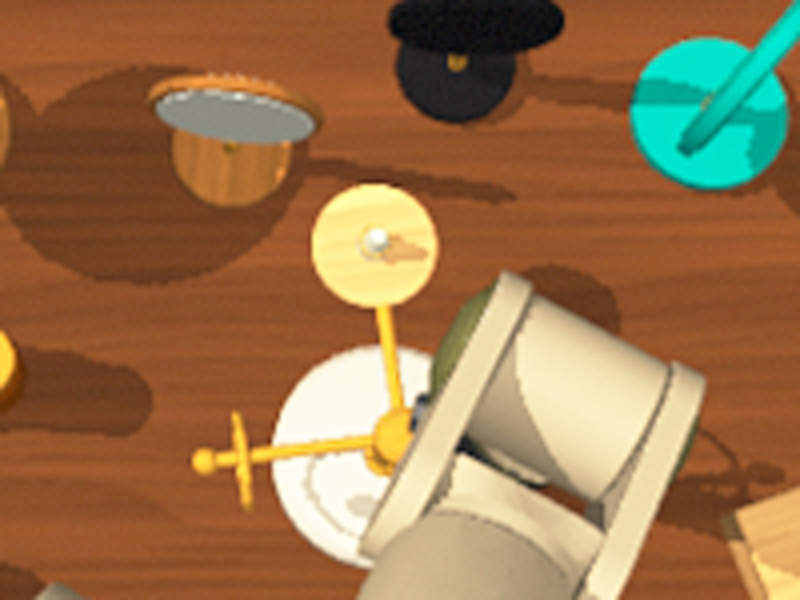

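The crop shows the dish centre at (375,245), the hub at (399,437), the ball at (204,460) and the mirror foot centre at (232,147). The foot looks unmoved.

Run:
```python
from h import *
im=env.get_image("top")
f=lambda u,v,z:atz(im,(240+u/4-.4,130+v/4-.4),z)[:2]
H=f(399,437,.146);D=f(375,245,.135);B=f(204,460,.13);Mf=f(232,147,.012);Md=f(234,112,.104)
a=lambda p,q:np.degrees(np.arctan2(*(q-p)[::-1]))
print("hub",H,"dish",D,a(H,D),np.hypot(*(D-H)),"ball",B,a(H,B)-90,np.hypot(*(B-H)),"mir",Mf,Md,a(H,Mf),a(H,Md))
```

```text
hub [ 0.51527768 -0.09347086] dish [ 0.64636401 -0.08230258] 4.869718710716208 0.13156122239090337 ball [0.50270021 0.03362142] 5.651777861090764 0.12771311795762397 mir [0.74997511 0.00867287] [0.74912282 0.01012786] 23.519374862005414 23.894431751153487
```

```bash
python3 -m pendant '[[0,-0.0044,0.0002,0,0,0,-0.074],[0,-0.0088,0.0007,0,0,0,-0.148],[0,-0.0132,0.0015,0,0,0,-0.222],[0,-0.0175,0.0026,0,0,0,-0.297],[0,-0.0175,0.0026,0,0,0,-0.297]]' | grep -E "pos|ft"
python3 - <<'E'
from h import *
im=env.get_image("top");cv2.imwrite("pics/top2.png",cv2.resize(im["image"][130:280,240:440],None,fx=4,fy=4,interpolation=cv2.INTER_CUBIC))
E
```

```text
position: [0.5266, -0.1557, 0.1325]
ft_force: [-0.2, -0.1, 0.2]
```

View pics/top2.png

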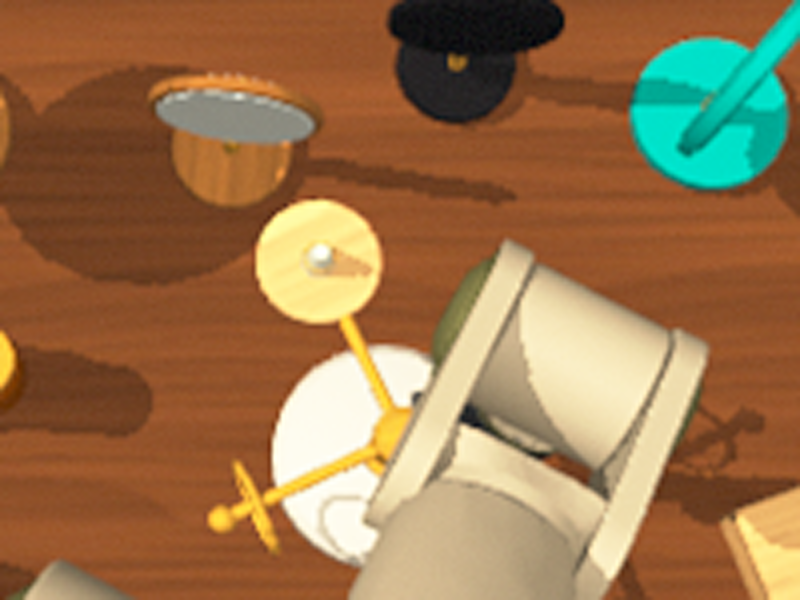

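The dish centre is now at (319,261), the ball at (221,519) and the mirror foot at (232,147). The stand's foot is where it was.

Run:
```python
from h import *
from scipy.optimize import least_squares
im=env.get_image("top")
f=lambda u,v,z:atz(im,(240+u/4-.4,130+v/4-.4),z)[:2]
D=[f(375,245,.135),f(319,261,.135),atz(im,(385.8,261.5),.135)[:2]];B=[f(204,460,.13),f(221,519,.13)]
H0=f(399,437,.146);M=(f(232,147,.012)+f(234,112,.104))/2
u=lambda t:np.array([np.cos(t),np.sin(t)])
def res(x):
    h=x[:2];r=[(h-H0)/2]
    for i in range(3): r.append(h+.13*u(x[2+i])-D[i])
    for i in range(2): r.append(h+x[5]*u(x[2+i]+np.pi/2)-B[i])
    return np.concatenate(r)*1e3
s=least_squares(res,[.52,-.094,.1,.4,4.2,.13]);x=s.x
print(x[:2],np.degrees(x[2:5]),x[5],"M",M,"target",np.degrees(np.arctan2(*(M-x[:2])[::-1])),np.round(s.fun,1))
```

```text
[ 0.51659725 -0.09699541] [  6.26508183  23.79144924 242.90107432] 0.1311381278931585 M [0.74954896 0.00940037] target 24.54754981355349 [ 0.7 -1.8 -0.5 -0.5 -0.  -0.   0.8  1.5 -0.4 -0.3 -0.1  0.2]
```

The heading is about 23.8° against a target of about 24.5°, which is within measurement noise. I'll back off, lift clear and check.

```bash
python3 -m pendant '[[0,0.008,0,0,0,0,0],[0,0.016,0,0,0,0,0],[0,0.016,0,-0.03,0,0,0],[0,0.016,0,-0.08,0,0,0],[0,0.016,0,-0.13,0,0,0]]' | grep -E "pos|ft"
python3 -m pendant '[[0,0,-0.03,-0.03,0,0,0],[0,0,-0.08,-0.03,0,0,0],[0,0,-0.13,-0.03,0,0,0],[0,0,-0.18,-0.03,0,0,0],[0,0,-0.18,-0.03,0,0,0]]' | grep -E "pos|ft"
python3 - <<'E'
from h import *
im=env.get_image("top");a=cv2.resize(im["image"][140:275,265:405],None,fx=4,fy=4,interpolation=cv2.INTER_CUBIC)
cv2.imwrite("pics/top3.png",a)
sc=env.get_image("scene")
for n,i in (("top",im),("scene",sc)):
  for t,z in (("hub",.13),("dish",.135),("mirror_mid",.104),("stand",0)):
    for r in env.tip_of(n,t)[:2]: print(n,t,np.round(r["centre"],1),round(r["conf"],2),np.round(atz(i,r["centre"],z),3))
E
```

```text
position: [0.5097, -0.1559, 0.2638]
ft_force: [1.3, -0.2, 0.1]
position: [0.5117, -0.3389, 0.2911]
ft_force: [0.1, 1.1, 0.3]
top hub [340.4 240.3] 0.76 [ 0.513 -0.098  0.13 ]
top hub [294.4 166.8] 0.5 [0.715 0.021 0.13 ]
top dish [317.6 191.9] 0.68 [ 0.644 -0.04   0.135]
top mirror_mid [168.2 220.4] 0.95 [0.574 0.366 0.104]
top mirror_mid [359.  134.5] 0.85 [ 0.816 -0.162  0.104]
top stand [331.8 245.4] 0.64 [ 0.515 -0.088  0.   ]
scene hub [269.1 165.7] 0.69 [ 0.522 -0.095  0.13 ]
scene dish [251.  193.2] 0.88 [ 0.626 -0.041  0.135]
scene mirror_mid [268.8 296. ] 0.96 [0.763 0.216 0.104]
scene mirror_mid [219.3 235.3] 0.95 [0.76  0.002 0.104]
scene stand [266.3 198.1] 0.87 [ 0.537 -0.09   0.   ]
scene stand [232.4 133.6] 0.33 [ 0.454 -0.394  0.   ]
```

View pics/top3.png

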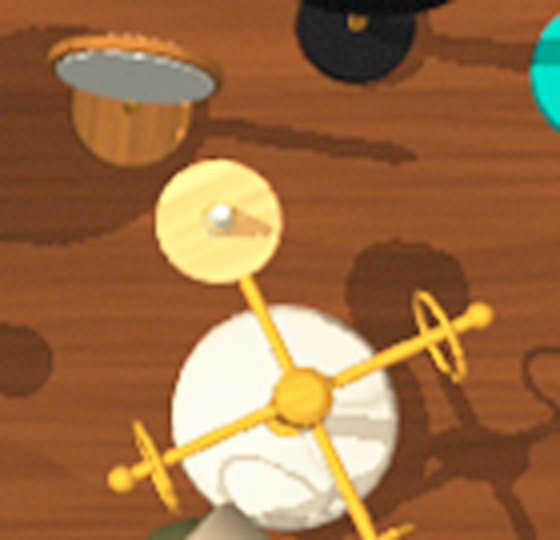

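The view is clear now: balls at (121,479) and (481,316), dish at (219,221), hub at (302,397) and mirror foot at (132,107). These give the final heading.

Run:
```python
from h import *
im=env.get_image("top")
f=lambda u,v,z:atz(im,(265+u/4-.4,140+v/4-.4),z)[:2]
a=lambda p,q:np.degrees(np.arctan2(*(q-p)[::-1]))
b1=f(121,479,.13);b2=f(481,316,.13);H=(b1+b2)/2;H2=f(302,397,.146);D=f(219,221,.135);M=f(132,106,.012);M2=f(134,72,.104)
print(H,H2,D,M,M2,"arm",a(b2,b1)-90,a(H,D),"target",a(H,M),a(H,M2)); print(env.observe()["time_s"])
```

```text
[ 0.51736715 -0.09760498] [ 0.51526759 -0.09542735] [ 0.63558391 -0.04451581] [0.75074601 0.00866404] [0.74912282 0.01012786] arm 23.982348643071745 24.184053531294676 target 24.482137777100213 24.93160835065715
10.725
```

The arm heading is 24.1° against a target of 24.5–24.9°, so it is aligned within measurement error. I'm handing the job in.

```bash
python3 -c "
from rig import env
print(env.close_job())"
```

```text
the job is handed in; nothing more can be done
None
```

I pushed the carousel round until its dish arm points at the middle of the small wooden mirror, to within about 1° by my measurement, then backed the arm clear and handed the job in at about 11 s; I haven't seen the judge's verdict.

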